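Clamp a lock cylinder with the recessed knob

TASK

Lay the loose silver lock cylinder flat on the bed of the bench clamp, lengthwise between the brass jaw pad and the end stop, and let go of it. Then reach into the round well, turn the recessed knob clockwise until the cylinder is clamped firmly with about 15 N (by feel; 25 N would mark it), and let go. Leave everything else on the worktop where it is.

Things in the scene. Friction and masses are not known exactly. Their poses are not given: they have to be found in the camera images.
- clamp: bench clamp screwed to the worktop: dark steel base plate 104 x 254 x 10 mm; at its -y end a grey housing, 96 x 96 mm, flat top (the lip) 46 mm above the worktop; at its +y end a steel end stop, 56 mm wide, 24 mm high, which whoever used it last fixed anywhere in a 6 mm range along y (not measured). Origin: middle of the plate's underside; y along its length; z up.
- bed (a point): point on the bed (top of the base plate, 10 mm above the worktop) where the middle of the cylinder is best laid; axes as the clamp's (y along its length). Two low rails, 3 mm high and 36 mm apart, run along y on either side. Pad and end stop each start at least 40 mm from this point along y, so the cylinder has about 5 mm to spare at each end.
- jaw: moving jaw: a steel carrier block 50 mm wide with a brass pad (40 mm wide, 22 mm high) 11.5 mm in front of it on springs. Origin at the foot of the carrier's face towards the pad; axes as the clamp's. The carrier moves to +y 10 mm per rad of the knob. The pad yields 1 mm per 5 N, at most 5.5 mm. It slides the cylinder along the bed to the end stop and only then presses.
- knob_grip (a point): middle of the grip bar of the black recessed knob, on its upright axis, 30.5 mm above the worktop. The point's x axis runs along the bar. The bar is 34 mm long, 12 mm thick, 19 mm high (21 to 40 mm above the worktop); under it is a flat round skirt, 42 mm across, top 22 mm above the worktop. A short white line marks one half of the bar's top.
- knob (a joint): angle of the knob, rad; grows clockwise seen from above, which closes the jaw; range 0 to 2.8, starts at 0 to 0.5. About 1 to 2.5 rad more clamps, so regrip. It stays where it is left, also under load. Turning freely takes up to 0.28 N m of dry friction (less is felt when the hand stops and springs back); each newton of clamping force adds 0.010 N m to the moment felt in free turning.
- cylinder_mid (a point): middle (half-way up) of the loose silver double lock cylinder, 70 mm long (x axis), 31 mm wide (y axis), 17 mm high as it lies flat on its side (z axis); about 0.2 kg. Either end may face the pad.
- cylinder: the same lock cylinder; origin at the middle of its underside, z up as it lies.
- caliper: caliper lying flat to the left of the clamp, 71 x 220 x 8 mm; bystander
- screwdriver: screwdriver with yellow handle, the one nearer the clamp, 182 mm long; bystander
- tape_roll: roll of tape lying flat, 104 mm across, 25 mm high; bystander
- well (a point): centre of the mouth of the round well in the housing, at lip height, 46 mm above the worktop, straight above the knob. The well is 74 mm across, its floor 17 mm above the worktop; the top of the knob's bar is 6 mm below the lip. Gripper fingers must be only partly open to go in.
Things that resemble listed ones, but are neither listed nor needed, are in the scene too. What is shaped like the cylinder but blue or red is not meant.

How it is judged (in metres and radians):
On the way, in this order (a step that is already met when the one before it is completed fails the run):
1. the cylinder lies flat on the bed between pad and end stop, let go (contact force between the fingers and cylinder below 0.1 N and linear speed of cylinder below 0.02 m/s and z of cylinder in the frame of bed between -0.003 and 0.003 m and x of cylinder in the frame of bed between -0.006 and 0.006 m and y of cylinder in the frame of bed between -0.012 and 0.014 m and angle between the x axis of cylinder and the y axis of clamp, either way round below 0.2 rad), for 0.2 s.
2. the pad presses the cylinder with 9 to 21 N (contact force between jaw and cylinder between 9 and 21 N), for 0.2 s.
At the end, for the whole second after the job is handed in: The cylinder lies flat on the bed between the rails (within 6 mm of the clamp's centre line, within 0.15 rad of its length), at rest, clamped by the jaw with 9 to 21 N, the knob let go and at rest (all of step 2 and z of cylinder in the frame of bed below 0.003 m and x of cylinder in the frame of bed between -0.006 and 0.006 m and angle between the x axis of cylinder and the y axis of clamp, either way round below 0.15 rad and angle between cylinder's own z axis and vertical below 0.1 rad and linear speed of cylinder below 0.01 m/s and velocity of joint knob below 0.02 rad/s); the robot touches nothing.
It fails at once if the pad presses the cylinder with more than 25 N (contact force between jaw and cylinder above 25 N).
It fails at once if the caliper, the screwdriver or the tape roll is moved by more than 15 mm (distance of any of caliper, screwdriver, tape_roll from where it was at the start of the episode above 0.015 m).
It also fails if it takes over 72 s, if anything falls off the work surface, if the arm or the gripper's body presses on something with over 40 N, if the wrist force passes 120 N, or if a joint passes its speed limit or range.

ROBOT

A 7-joint arm with a two-finger parallel gripper is mounted at the origin on a cart in front of the work surface, level with it; the furniture and walls round the work are solid. World frame = base frame: x ahead of the robot, y to its left, z up, the work surface at z = 0. Lengths are in mm, angles in rad, forces in N, time in s.
With the tool pointing down it reaches from about 425 to 950 mm from the base axis. Payload 4.7 kg.
Tool frame: the origin (TCP) lies on the centre line of the jaws, within the pads' length; the fingertips stand 14 mm ahead of it and the grasp point (between the pads) lies 5 mm behind it; z points along the fingers, y is the direction in which the jaws open and shut (so a half turn about z gives the same grasp; the last joint's range is limited). The gripper opens to 87 mm and grips with 3 to 60 N. Pads are 19 mm wide; open, the fingers measure 117 mm over their backs; the gripper's body (75 mm by 190 mm) begins 51 mm behind the grasp point.
Start: joints at [1.269, 0.469, -0.049, 1.532, 0.024, 1.141, -0.082], TCP at [181.911, -650.043, 236.573] pointing down, gripper open.
Joint ranges: [-2.59, 2.59], [-0.33, 1.99], [-1.39, 1.29], [0.1, 2.45], [-1.04, 4.18], [0.21, 1.99], [-2.66, 2.66]. Speed limits (rad/s): [2.57, 2.57, 3.14, 3.14, 3.14, 3.14, 3.14].

INTERFACE

Orientations are given as a unit quaternion [x, y, z, w].
In Python, from workcell import ctrl, viewer, job gives the robot as it stands.
- The arm moves only by the tool play_rows, never from a script. Its argument "targets" is a list of rows, each a list of 4 numbers: the shift along the tool's x, y, z in mm, then the turn about the tool's z in rad. A call has 1 to 20 rows; each row is the pose to reach, as a shift and turn from the pose commanded when the call began, along the tool's axes at that moment; what a row does not reach only later rows make up. A row lasts 1/10 s, in which the tool goes at most 50 mm and 8.59 degrees, less where a joint would pass 70% of its speed; a pose out of reach is approached as far as the arm can. A call with a gripper value outside its range is refused whole. "fingers" is the closure, from -1 (fully open) to 1 (shut), set as the call begins (left out, the last holds). The fingers move at their own pace and stop on an object; "newtons" is the grip in N (left out, the last holds). Time passes only in rows, so rows that repeat a pose let the fingers close. It gives the time, the measured TCP pose, the force and the opening at its end, in the units of the state.
- ctrl.state(): the state, without advancing time (a new reading comes with each control period).
- viewer.camera(name): name is "side" or "top"; returns the picture (384x512x3 uint8, red, green, blue); there is no depth.
- viewer.get_calibration(name): a dict with "camera_matrix" (3x3 intrinsics, pixels), "k1" (the pictures are not rectified: a ray, as slopes to the right and down, at radius r is drawn at 1 + k1 r^2 times it, then the intrinsics apply), "extrinsics" (4x4, takes a point from camera to world coordinates). Camera axes: x right, y down, z forward; pixel columns grow to the right and rows downward; lengths in mm; the calibration is good to about 2 mm. A picture is of the moment at which its call begins. get_calibration takes no time and is no camera call.
- job.close_job(): hands the job in, once; it reports no verdict.
The state is a dict: "time": time; "qpos": joint angles; "dq": joint speeds; "effort": joint torques, N m; "tcp_pos": TCP position; "ee_rot": TCP orientation; "force": force on the tool from outside, world axes, zero at the start; "moment": the same for the moment, N m; "grip_width": finger opening in mm.
Only numpy, scipy, OpenCV 4.12 (cv2) and the standard library are available. Lean on these libraries where they do the work, as an engineer would, in place of code of your own. Each camera call takes 0.05 s, during which the arm holds its last target. There are 200 camera calls.

## Working session

There is one attempt and no reset: what is moved stays moved. The work goes in short steps, Python scripts to look and compute and a tool call to move; the robot and the scene stay as the last step left them, time stands still between calls to the robot, and variables do not carry over. Pictures are saved under pics/ and viewed, about 8 in all and at most 12, crops included, and the job is handed in when it is done.

Besides the shell and the picture viewer there is one more tool, called after "Call:" in YAML: its name, and indented under it one key for each argument. play_rows: Moves the arm, as the interface text tells. Its arguments: {"type":"object","properties":{"targets":{"type":"array"},"fingers":{"type":"number"},"newtons":{"type":"number"}},"required":["targets"]}

```bash
mkdir -p pics
cat > h.py <<'E'
import numpy as np, cv2
from workcell import ctrl, viewer, job
from scipy.spatial.transform import Rotation as R
def cal(n):
    c=viewer.get_calibration(n); return np.array(c["camera_matrix"]),c["k1"],np.array(c["extrinsics"])
def ray(n,uv):
    K,k,E=cal(n); d=np.linalg.solve(K,[uv[0],uv[1],1.])[:2]; u=d.copy()
    for _ in range(30): u=d/(1+k*(u@u))
    v=E[:3,:3]@np.array([u[0],u[1],1.]); return E[:3,3],v
def onz(n,uv,z):
    o,v=ray(n,uv); return o+v*(z-o[2])/v[2]
def proj(n,p):
    K,k,E=cal(n); q=E[:3,:3].T@(np.array(p,float)-E[:3,3]); u=q[:2]/q[2]; u=u*(1+k*(u@u))
    return (K@[u[0],u[1],1])[:2]
def grab(n,f):
    im=cv2.cvtColor(np.asarray(viewer.camera(n)),cv2.COLOR_RGB2BGR); cv2.imwrite('pics/'+f,im); return im
E
python3 - <<'E'
from h import *
a=grab('top','t0.png');b=grab('side','s0.png')
cv2.imwrite('pics/both.png',np.vstack([a,b])[:, :])
for n in('top','side'):
    print(cal(n))
print(ctrl.state())
E
```

```text
(array([[405.4320696 ,   0.        , 252.44395594],
       [  0.        , 405.4320696 , 189.92911605],
       [  0.        ,   0.        ,   1.        ]]), -0.1398612847314217, array([[ 2.43400086e-02, -9.93602974e-01,  1.10275533e-01,
         4.20487988e+02],
       [-9.99703731e-01, -2.41785762e-02,  2.80109409e-03,
         8.96830046e+00],
       [-1.16870050e-04, -1.10311040e-01, -9.93897108e-01,
         1.13218348e+03],
       [ 0.00000000e+00,  0.00000000e+00,  0.00000000e+00,
         1.00000000e+00]]))
(array([[354.14480419,   0.        , 260.35060779],
       [  0.        , 354.14480419, 188.7524231 ],
       [  0.        ,   0.        ,   1.        ]]), -0.04132443461353262, array([[ 8.22738062e-01,  4.74621238e-01, -3.12788685e-01,
         8.68145867e+02],
       [ 5.68411151e-01, -6.90148054e-01,  4.47888856e-01,
        -4.70466492e+02],
       [-3.29293902e-03, -5.46287786e-01, -8.37591077e-01,
         9.56790832e+02],
       [ 0.00000000e+00,  0.00000000e+00,  0.00000000e+00,
         1.00000000e+00]]))
{'time': 0.1, 'qpos': array([ 1.26911142,  0.46936309, -0.04860073,  1.53354924,  0.02407207,
        1.14100372, -0.08227477]), 'dq': array([ 0.00081251, -0.0012548 ,  0.00050326, -0.00460706,  0.00075547,
       -0.00024676, -0.00010796]), 'effort': array([ 8.38137330e-04, -5.09166563e+01, -8.13197019e-02, -2.36829579e+01,
       -6.15264033e-02,  3.44230095e-02,  5.47118225e-05]), 'tcp_pos': array([ 181.74339922, -649.54777945,  235.61348811]), 'ee_rot': array([ 9.90709377e-01,  1.35993289e-01, -1.34025352e-04, -8.59257491e-04]), 'force': array([-0.11619421, -0.20779162, -0.31557685]), 'moment': array([-0.00890066, -0.00077639, -0.04177118]), 'grip_width': 86.65431383207354}
```

View pics/t0.png

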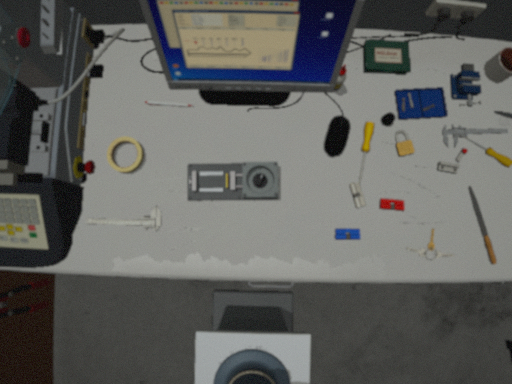

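View pics/s0.png

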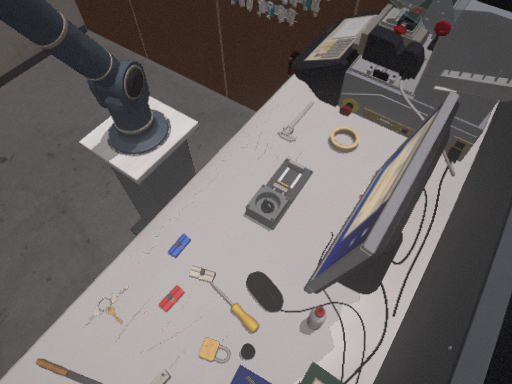

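Candidates: silver pieces at top (357,195) and (447,167); blue (347,234) and red (391,204) are excluded. Checking in one enlarged crop sheet, with the clamp.

Run:
```python
from h import *
a=cv2.imread('pics/t0.png');b=cv2.imread('pics/s0.png')
f=lambda im,x,y,w,h,s:cv2.resize(im[y:y+h,x:x+w],(w*s,h*s),interpolation=cv2.INTER_CUBIC)
A=f(a,180,152,110,58,7)[:,:400*2]
B=f(a,335,160,60,60,5); C=f(b,180,250,60,60,5)[:, :]; 
row=np.zeros((300,770,3),np.uint8); row[:,:300]=B; row[:,310:610]=C; row[:150,615:765]=f(a,430,150,30,30,5)
A=A[:, :770]
o=np.vstack([A[:300+106],row])[:706]
o=cv2.resize(o,None,fx=.84,fy=.84); print(o.shape); cv2.imwrite('pics/c1.png',o)
for n,uv,z in(('top',(357,195),8),('side',(203,274),8),('top',(262,180),40),('side',(268,206),40),('top',(213,181),10),('top',(447,167),8)):print(n,uv,onz(n,uv,z).round())
```

```text
(593, 647, 3)
top (357, 195) [ 538. -282.    8.]
side (203, 274) [ 543. -286.    8.]
top (262, 180) [569. -13.  40.]
side (268, 206) [580. -18.  40.]
top (213, 181) [567. 123.  10.]
top (447, 167) [ 626. -552.    8.]
```

View pics/c1.png

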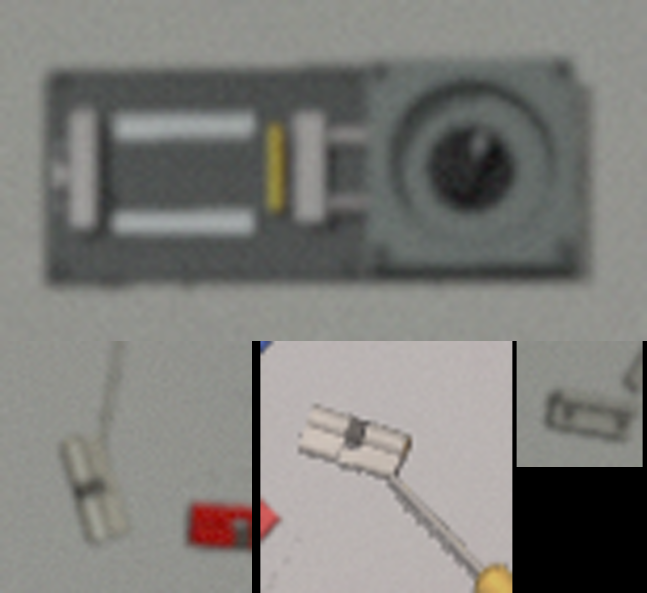

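The silver cylinder is the one at top (357,195): two pale halves with a dark cam, and the screwdriver tip touches it. (447,167) is a hollow grey thing. On the clamp, the end stop is on the left (+y), then the rails, the brass pad and the carrier; the well and knob are on the right. Next I measure.

Run:
```python
from h import *
for n,f,roi in(('top','t0.png',(340,172,36,44)),('side','s0.png',(182,260,42,28))):
    im=cv2.imread('pics/'+f); x,y,w,h=roi
    lab=cv2.cvtColor(im,cv2.COLOR_BGR2LAB).astype(float); c=lab[y:y+h,x:x+w]
    bg=np.median(c.reshape(-1,3),0); d=np.abs(c-bg)@[.5,1,2]
    m=cv2.morphologyEx((d>8).astype(np.uint8),cv2.MORPH_CLOSE,np.ones((3,3)))
    k=max(cv2.findContours(m,0,2)[0],key=cv2.contourArea)
    print(n,bg,cv2.contourArea(k),cv2.minAreaRect(k)); 
    P=np.array([onz(n,p+[x,y],8.5)[:2] for p in cv2.boxPoints(cv2.minAreaRect(k))]);print('corners',P.round(),P.mean(0).round(1))
# clamp: bright rails, yellow pad, housing well
for n,f,roi in(('top','t0.png',(180,155,110,52)),('side','s0.png',(240,150,80,85))):
    im=cv2.imread('pics/'+f); x,y,w,h=roi; s=4
    c=cv2.resize(im[y:y+h,x:x+w],None,fx=s,fy=s,interpolation=cv2.INTER_CUBIC)
    px=lambda p:((np.array(p)+.5)/s-.5+[x,y])
    hsv=cv2.cvtColor(c,cv2.COLOR_BGR2HSV); g=cv2.cvtColor(c,cv2.COLOR_BGR2GRAY)
    br=((g>150)*255).astype(np.uint8)
    if n=='top': 
        for k in cv2.findContours(((g>130)*255).astype(np.uint8),1,2)[0]:
            if 150<cv2.contourArea(k)<4000:
                r=cv2.minAreaRect(k); print(n,'bright',px(r[0]).round(1),np.array(r[1])/s,r[2],onz(n,px(r[0]),13)[:2].round(1))
    ym=((hsv[...,1]>90)&(hsv[...,0]>15)&(hsv[...,0]<35)).astype(np.uint8)
    for k in cv2.findContours(ym,0,2)[0]:
        if cv2.contourArea(k)>60: r=cv2.minAreaRect(k);print(n,'pad',px(r[0]).round(1),np.array(r[1])/s,r[2],onz(n,px(r[0]),32)[:2].round(1))
    dk=(g<48).astype(np.uint8)
    for k in cv2.findContours(dk,0,2)[0]:
        if cv2.contourArea(k)>300:
            r=cv2.minAreaRect(k); print(n,'dark',px(r[0]).round(1),np.array(r[1])/s,[onz(n,px(r[0]),z)[:2].round(1) for z in(22,40)])
    dil=cv2.resize(c,None,fx=2 if n=='top' else 2,fy=2); 
    cv2.imwrite(f'pics/clamp_{n}.png',dil if n=='side' else dil[:, :]); print(dil.shape)
```

```text
top [154. 127. 131.] 273.5 ((16.52475357055664, 18.24752426147461), (35.62232971191406, 14.527543067932129), 84.2894058227539)
corners [[ 599. -255.]
 [ 604. -297.]
 [ 504. -306.]
 [ 499. -265.]] [ 551.6 -280.9]
side [187. 130. 130.] 301.0 ((22.95009422302246, 15.404807090759277), (31.72909927368164, 14.875701904296875), 25.463346481323242)
corners [[ 510. -313.]
 [ 499. -273.]
 [ 590. -258.]
 [ 599. -298.]] [ 549.9 -285.6]
top bright [210.8 189.2] [ 3.25 23.25] 90.0 [543.7 128.1]
top bright [232.1 179.8] [17.25  4.  ] 90.0 [571.8  69.4]
top bright [210.9 172.9] [ 3.9741888  23.05981445] 88.18170166015625 [589.6 129.5]
top bright [192.  180.4] [18.5   6.25] 90.0 [567.4 181.6]
top pad [226.6 180. ] [14.75  3.  ] 90.0 [568.2  83.4]
top dark [259.8 180.1] [12.63824558 12.17867279] [array([571.4,  -7.4]), array([569. ,  -7.2])]
(416, 880, 3)
side pad [282.7 183.8] [11.85116005  2.57147813] 26.56505012512207 [570.1  79. ]
(680, 640, 3)
```

View pics/clamp_side.png

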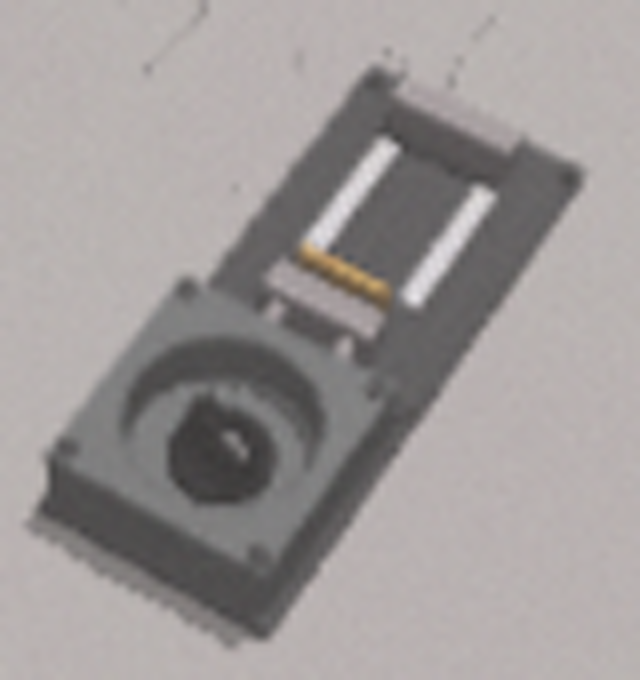

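The side crop shows the clamp: rails centred near crop (354,195) and (448,245), knob near (221,450) with its white line towards the upper right. Next I refine the cylinder with the shaft masked off, and the rails in the side view.

Run:
```python
from h import *
for n,f,roi in(('top','t0.png',(340,172,36,44)),('side','s0.png',(182,260,42,28))):
    im=cv2.imread('pics/'+f); x,y,w,h=roi
    lab=cv2.cvtColor(im,cv2.COLOR_BGR2LAB).astype(float); c=lab[y:y+h,x:x+w]
    bg=np.median(c.reshape(-1,3),0); d=cv2.resize(np.abs(c-bg)@[.5,1,2],None,fx=4,fy=4,interpolation=cv2.INTER_CUBIC)
    m=cv2.morphologyEx((d>7).astype(np.uint8),cv2.MORPH_CLOSE,np.ones((17,17)))
    m=cv2.morphologyEx(m,cv2.MORPH_OPEN,cv2.getStructuringElement(2,(25,25)))
    k=max(cv2.findContours(m,0,2)[0],key=cv2.contourArea)
    r=cv2.minAreaRect(k)
    P=np.array([onz(n,(p+.5)/4-.5+[x,y],8.5)[:2] for p in cv2.boxPoints(r)]);e=np.diff(P,axis=0)
    print(n,P.mean(0).round(1),np.linalg.norm(e,axis=1).round(),(np.degrees(np.arctan2(e[:,1],e[:,0]))%180).round())
s=lambda u,v:(240+(u+.5)/8-.5,150+(v+.5)/8-.5)
a=lambda u,v,z:onz('side',s(u,v),z)[:2].round(1)
print('rails',a(354,195,13),a(448,245,13),'ends',a(390,142,13),a(318,248,13),a(485,190,13),a(412,300,13))
print('skirt',a(221,450,22),'well mouth',a(222,428,46),'stop top',a(458,113,34),'far corner plate',a(375,70,10),a(582,172,10))
t=lambda u,v,z:onz('top',(180+u/5.88,152+v/5.88),z)[:2].round(1)
print('top well',t(457,165,46),'plate',t(48,70,10),t(48,283,10),'mark',t(480,143,40),a(236,440,40))
```

```text
top [ 539.  -281.4] [36. 76. 35.] [106.  15. 105.]
side [ 541.  -287.7] [38. 77. 38.] [113.  17. 111.]
rails [546.  125.3] [590.7 125.9] ends [543.8 156.5] [548.2  94.9] [588.9 157.8] [592.8  95.1]
skirt [571.6 -10. ] well mouth [574.2 -13.7] stop top [566.1 170.7] far corner plate [517.4 186.9] [616.3 190.4]
top well [568.2  -1.6] plate [614.3 194.9] [512.  190.5] mark [579.5 -12. ] [579.6 -12. ]
```

View pics/clamp_top.png

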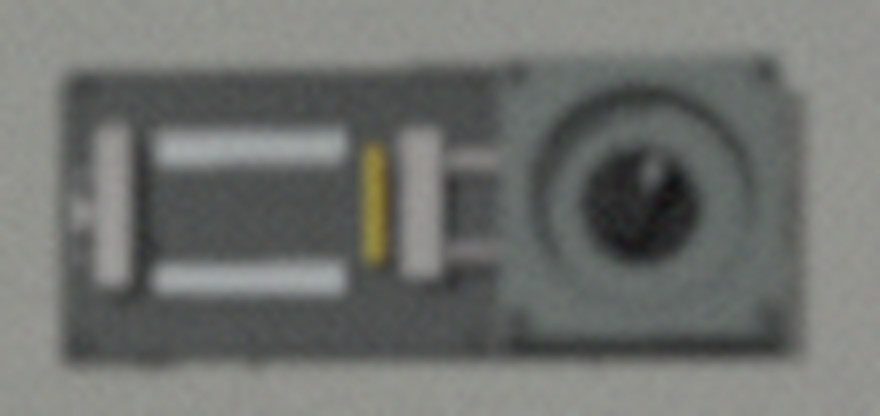

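Call:
play_rows:
  targets:
    - [443,-255,110,0]
    - [443,-255,110,0]
    - [443,-255,110,0]
    - [443,-255,110,0]
    - [443,-255,110,0]
    - [443,-255,110,0]
    - [443,-255,110,0]
    - [443,-255,110,0]
    - [443,-255,110,0]
    - [443,-255,110,0]
    - [443,-255,110,0]
    - [443,-255,110,0]
    - [443,-255,110,0]
    - [443,-255,110,0]
    - [443,-255,110,0]
  fingers: -0.3

```text
time: 1.6
tcp_pos: [538.6, -287.1, 126.8]
ee_rot: [0.991, 0.134, -0.0, 0.0]
force: [-0.1, -0.3, -0.1]
grip_width: 56.4
```

Call:
play_rows:
  targets:
    - [2,-2,40,0]
    - [2,-2,80,0]
    - [2,-2,98,0]
    - [2,-2,106,0]
    - [2,-2,107,0]
    - [2,-2,107,0]

```text
time: 2.2
tcp_pos: [541.8, -283.5, 20.6]
ee_rot: [0.991, 0.136, 0.001, 0.001]
force: [0.1, -0.5, -0.4]
grip_width: 56.4
```

Run:
```python
from h import *
a=grab('top','t1.png');b=grab('side','s1.png')
f=lambda im,x,y,w,h,s:cv2.resize(im[y:y+h,x:x+w],(w*s,h*s),interpolation=cv2.INTER_CUBIC)
cv2.imwrite('pics/c2.png',np.hstack([f(a,320,150,80,80,5),f(b,160,235,80,80,5)])); print(ctrl.state()['tcp_pos'],ctrl.state()['force'])
```

```text
[ 542.16443076 -283.38757419   21.1140969 ] [-0.44204113 -0.38105096 -0.58200756]
```

View pics/c2.png

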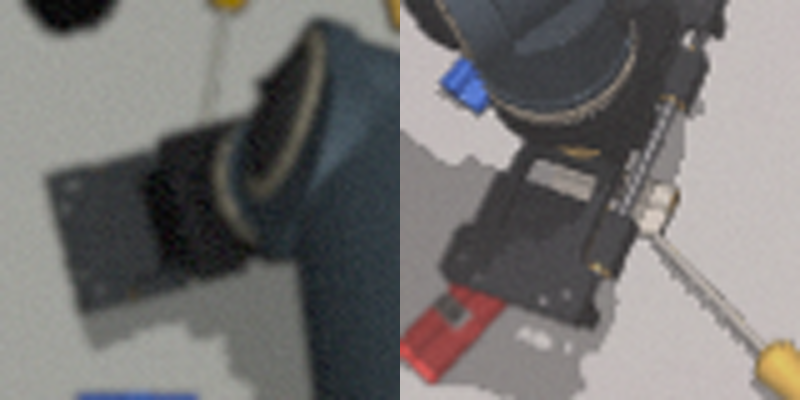

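The fingers straddle the cylinder, whose far end shows at crop (655,205). Closing.

Call:
play_rows:
  targets:
    - [0,0,1,0]
    - [0,0,1,0]
    - [0,0,1,0]
    - [0,0,1,0]
    - [0,0,1,0]
    - [0,0,1,0]
    - [0,0,1,0]
    - [0,0,1,0]
  fingers: 1
  newtons: 30

```text
time: 3.1
tcp_pos: [541.4, -282.9, 18.8]
ee_rot: [0.991, 0.136, 0.0, 0.0]
force: [0.1, -1.8, 1.5]
grip_width: 29.5
```

Call:
play_rows:
  targets:
    - [0,0,-20,0]
    - [0,0,-50,0]
    - [0,0,-90,0]
    - [0,0,-100,0]
    - [0,0,-100,0]

```text
time: 3.6
tcp_pos: [542.0, -282.8, 119.8]
ee_rot: [0.991, 0.136, 0.001, 0.001]
force: [0.7, 0.0, -3.1]
grip_width: 29.6
```

Call:
play_rows:
  targets:
    - [135,-388,10,-1.33]
    - [135,-388,10,-1.33]
    - [135,-388,10,-1.33]
    - [135,-388,10,-1.33]
    - [135,-388,10,-1.33]
    - [135,-388,10,-1.33]
    - [135,-388,10,-1.33]
    - [135,-388,10,-1.33]
    - [135,-388,10,-1.33]
    - [135,-388,10,-1.33]
    - [135,-388,30,-1.33]
    - [135,-388,30,-1.33]
    - [135,-388,30,-1.33]
    - [135,-388,30,-1.33]

```text
time: 5.0
tcp_pos: [566.8, 126.3, 88.7]
ee_rot: [0.697, 0.717, -0.0, 0.0]
force: [-0.1, -0.5, -1.6]
grip_width: 29.3
```

Run:
```python
from h import *
a=grab('top','t2.png');b=grab('side','s2.png')
f=lambda im,x,y,w,h,s:cv2.resize(im[y:y+h,x:x+w],(w*s,h*s),interpolation=cv2.INTER_CUBIC)
cv2.imwrite('pics/c3.png',np.hstack([f(a,170,130,80,110,5),f(b,245,130,80,110,5)])); s=ctrl.state();print(s['tcp_pos'],s['ee_rot'],R.from_quat(s['ee_rot']).as_matrix().round(3))
```

```text
[567.09526937 126.89914801  89.12036915] [6.96210827e-01 7.17837190e-01 3.14048255e-04 3.92514544e-04] [[-0.031  1.     0.001]
 [ 1.     0.031 -0.   ]
 [-0.     0.001 -1.   ]]
```

View pics/c3.png

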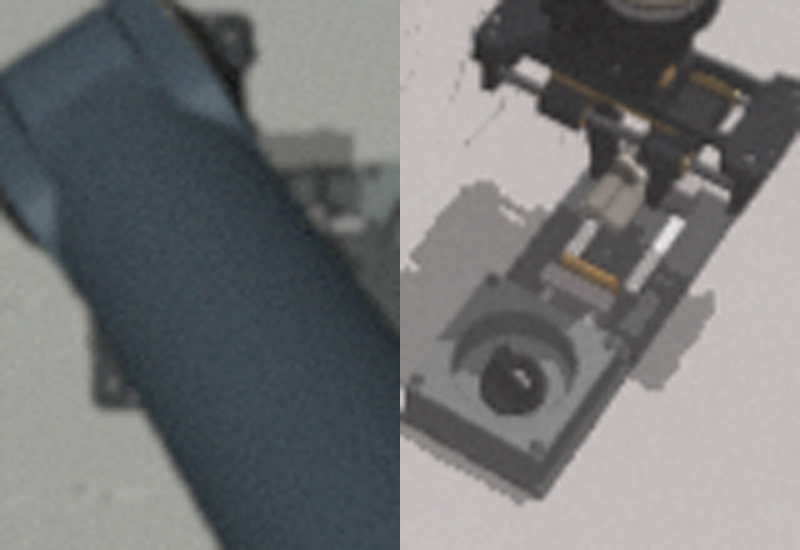

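Run:
```python
from h import *
b=cv2.imread('pics/s2.png')
x,y=270,150
cv2.imwrite('pics/c4.png',cv2.resize(b[y:y+50,x:x+50],(600,600),interpolation=cv2.INTER_CUBIC))
for yy in(82,87,92,97,102):
    print(yy,[(12*(proj('side',(567+dx,yy,z))-[x,y]+.5)).round() .tolist() for dx,z in((-15,70.3),(15,70.3),(-15,87.3),(15,87.3))])
```

```text
82 [[112.0, 287.0], [211.0, 342.0], [115.0, 248.0], [215.0, 303.0]]
87 [[123.0, 274.0], [222.0, 329.0], [125.0, 235.0], [226.0, 290.0]]
92 [[133.0, 261.0], [232.0, 315.0], [136.0, 222.0], [236.0, 276.0]]
97 [[144.0, 248.0], [242.0, 302.0], [147.0, 209.0], [247.0, 263.0]]
102 [[154.0, 236.0], [253.0, 289.0], [157.0, 196.0], [257.0, 250.0]]
```

View pics/c4.png

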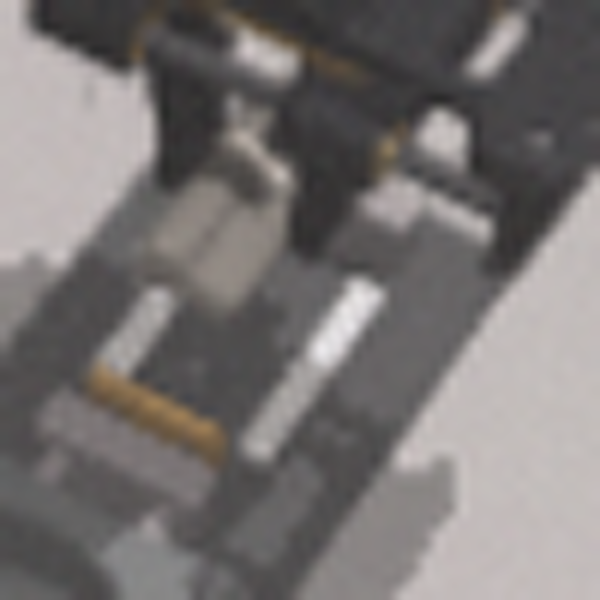

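Run:
```python
from h import *
s=lambda u,v,z:onz('side',(240+(u+.5)/8-.5,150+(v+.5)/8-.5),z)[:2].round(1)
t=lambda u,v,z:onz('top',(180+(u+.5)/8-.5,155+(v+.5)/8-.5),z)[:2].round(1)
print('side stop',s(455,129,34),s(455,129,24),'pad',s(349,268,32),s(349,268,22)); print('top stop',t(133,205,34),t(133,205,24),'pad',t(363,205,32),t(363,205,22))
```

```text
side stop [569.3 163.1] [566.1 169.9] pad [569.9  82.4] [566.7  88.4]
top stop [565.4 166.8] [566.8 168.3] pad [567.6  88.1] [568.9  88.8]
```

Call:
play_rows:
  targets:
    - [1.5,0,20,0]
    - [1.5,0,40,0]
    - [1.5,0,50,0]
    - [1.5,0,56,0]
    - [1.5,0,58,0]
    - [1.5,0,59,0]
    - [1.5,0,59.5,0]
    - [1.5,0,59.5,0]

```text
time: 5.9
tcp_pos: [567.0, 128.9, 29.6]
ee_rot: [0.696, 0.718, 0.0, 0.0]
force: [-0.0, 0.2, -2.2]
grip_width: 29.5
```

Call:
play_rows:
  targets:
    - [0,0,0.4,0]
    - [0,0,0.8,0]
    - [0,0,1.0,0]
    - [0,0,1.0,0]

```text
time: 6.3
tcp_pos: [566.9, 129.0, 28.7]
ee_rot: [0.696, 0.718, 0.0, 0.0]
force: [-1.0, -1.2, 4.3]
grip_width: 29.1
```

Call:
play_rows:
  targets:
    - [0,0,-0.3,0]
    - [0,0,-0.3,0]
    - [0,0,-0.3,0]
    - [0,0,-0.3,0]
    - [0,0,-0.3,0]
  fingers: -0.1

```text
time: 6.8
tcp_pos: [566.6, 128.9, 28.2]
ee_rot: [0.696, 0.718, -0.0, -0.0]
force: [0.1, 0.6, -0.2]
grip_width: 47.0
```

Call:
play_rows:
  targets:
    - [0,0,-20,0]
    - [0,0,-50,0]
    - [0,0,-80,0]
    - [-60,0,-100,0]
    - [-137,3,-100,0]
    - [-137,3,-100,0]
    - [-137,3,-100,0]
    - [-137,3,-100,0]

```text
time: 7.6
tcp_pos: [574.0, -9.0, 128.3]
ee_rot: [0.697, 0.717, 0.0, -0.0]
force: [-0.3, 0.7, 1.0]
grip_width: 47.7
```

Run:
```python
from h import *
a=grab('top','t3.png');b=grab('side','s3.png')
f=lambda im,x,y,w,h,s:cv2.resize(im[y:y+h,x:x+w],(w*s,h*s),interpolation=cv2.INTER_CUBIC)
cv2.imwrite('pics/c5.png',np.hstack([f(a,175,140,65,90,6),f(b,250,145,65,90,6)])); s=ctrl.state();print(s['tcp_pos'],s['qpos'].round(2),R.from_quat(s['ee_rot']).as_matrix().round(3)[:2,0])
```

```text
[573.8325585   -6.22856761 128.38009245] [ 0.37  0.49 -0.56  1.86  0.33  0.89 -0.32] [-0.034  0.999]
```

View pics/c5.png

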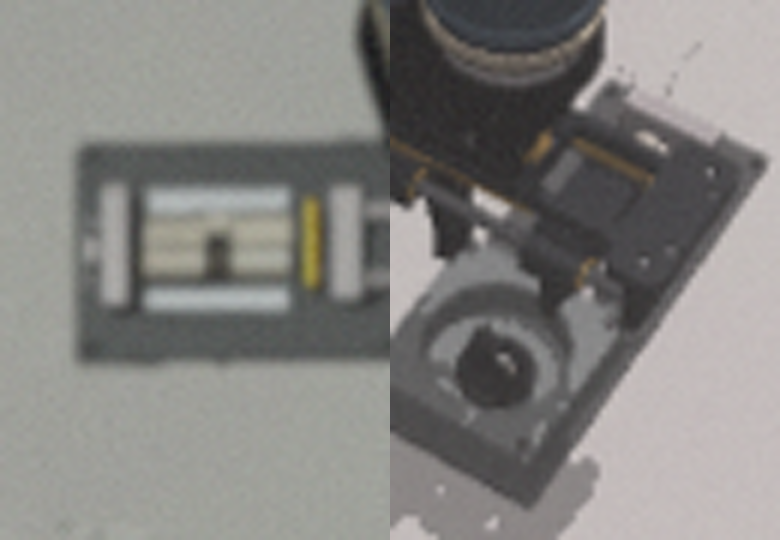

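The cylinder lies between the rails, centred between stop and pad. Next: turn and hover over the well.

Call:
play_rows:
  targets:
    - [-2,-3,20,-1.16]
    - [-2,-3,40,-1.16]
    - [-2,-3,58,-1.16]
    - [-2,-3,58,-1.16]
    - [-2,-3,58,-1.16]
    - [-2,-3,58,-1.16]
    - [-2,-3,58,-1.16]
    - [-2,-3,58,-1.16]
    - [-2,-3,58,-1.16]
    - [-2,-3,58,-1.16]
    - [-2,-3,58,-1.16]
  fingers: 0.4

```text
time: 8.8
tcp_pos: [571.0, -9.2, 70.4]
ee_rot: [0.188, 0.982, 0.0, 0.0]
force: [-0.5, 0.6, 0.1]
grip_width: 26.0
```

```bash
cat > st.py <<'E'
from h import *
s=ctrl.state();M=R.from_quat(s['ee_rot']).as_matrix()
print(round(s['time'],2),s['tcp_pos'].round(1),'ang',np.arctan2(M[1,0],M[0,0]).round(3),'F',s['force'].round(1),'M',s['moment'].round(3),'q',s['qpos'].round(2),'w',round(s['grip_width'],1))
E
python3 - <<'E'
from h import *
b=grab('side','s4.png'); 
cv2.imwrite('pics/c6.png',cv2.resize(b[165:245,235:315],(640,640),interpolation=cv2.INTER_CUBIC))
a=cv2.imread('pics/s0.png');g=cv2.imread('pics/t0.png')
for n,im,c in(('side',a,(267,207)),('top',g,(260,180))):
    x,y=c[0]-6,c[1]-6; p=im[y:y+13,x:x+13].mean(2); yy,xx=np.mgrid[y:y+13,x:x+13]
    if n=='side': sel=(np.hypot(xx-267.1,yy-205.5)<4.5)
    else: sel=(np.hypot(xx-259.8,yy-180.1)<4.8)
    w=np.clip(p-60,0,None)*sel
    u=((w*xx).sum()/w.sum(),(w*yy).sum()/w.sum()); print(n,np.round(u,2),onz(n,u,40)[:2].round(1))
E
python3 st.py
```

```text
side [268.23 205.15] [578.6 -15.1]
top [260.91 176.48] [579.  -10.1]
8.85 [571.1  -9.4  70.5] ang 2.763 F [-0.6  0.7 -0.4] M [ 0.071 -0.211  0.024] q [ 0.53  0.64 -0.8   1.9   0.6   0.86  0.61] w 25.8
```

View pics/c6.png

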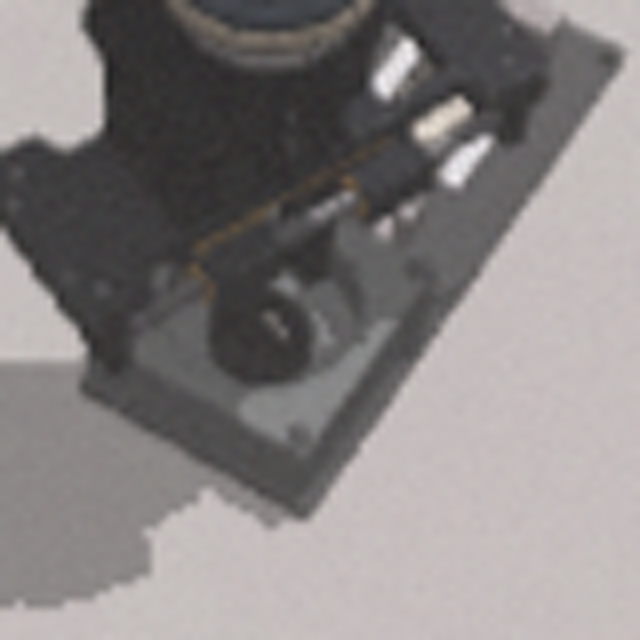

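Run:
```python
from h import *
for p,q,o in(((262,315),(290,340),(235,165)),((228,430),(245,452),(240,150))):
    a,b=[onz('side',(np.array(t)+.5)/8-.5+o,40)[:2] for t in(p,q)]; d=b-a; print(a.round(1),b.round(1),np.degrees(np.arctan2(d[1],d[0])))
```

```text
[574.  -13.2] [588.7 -16.3] -11.780463224414719
[574.6 -10.1] [585.2 -14.5] -22.26547166232604
```

The bar angle agrees with the tool (about -20°). Descending into the well.

Call:
play_rows:
  targets:
    - [0,0,10,0]
    - [0,0,20,0]
    - [0,0,26,0]
    - [0,0,30,0]
    - [0,0,31,0]
    - [0,0,31,0]

```text
time: 9.45
tcp_pos: [571.1, -10.0, 39.2]
ee_rot: [0.188, 0.982, 0.0, -0.0]
force: [-0.5, 0.2, 1.0]
grip_width: 26.1
```

```bash
python3 st.py
```

```text
9.45 [571.1 -10.   39.2] ang 2.763 F [-0.5  0.2  1. ] M [ 0.045 -0.162 -0.016] q [ 0.5   0.68 -0.76  1.91  0.64  0.81  0.58] w 26.1
```

No contact. Closing on the bar.

Call:
play_rows:
  targets:
    - [0,0,0,0]
    - [0,0,0,0]
    - [0,0,0,0]
    - [0,0,0,0]
    - [0,0,0,0]
    - [0,0,0,0]
  fingers: 1
  newtons: 35

```text
time: 10.05
tcp_pos: [571.8, -8.7, 39.7]
ee_rot: [0.188, 0.982, 0.001, 0.001]
force: [1.7, 4.2, -1.1]
grip_width: 11.8
```

```bash
python3 st.py
```

```text
10.05 [571.8  -8.7  39.7] ang 2.764 F [ 1.7  4.2 -1.1] M [ 1.092 -0.736 -0.027] q [ 0.5   0.68 -0.76  1.91  0.64  0.81  0.58] w 11.8
```

Call:
play_rows:
  targets:
    - [0,1.4,0,0]
    - [0,1.4,0,0.1]
    - [0,1.4,0,0.2]
    - [0,1.4,0,0.3]

```text
time: 10.45
tcp_pos: [571.8, -8.9, 39.7]
ee_rot: [0.334, 0.943, -0.0, 0.0]
force: [1.0, 1.8, 0.8]
grip_width: 12.1
```

```bash
python3 st.py
```

```text
10.45 [571.8  -8.9  39.7] ang 2.46 F [1.  1.8 0.8] M [ 0.523 -0.397  0.286] q [ 0.45  0.65 -0.69  1.92  0.58  0.78  0.32] w 12.1
```

Call:
play_rows:
  targets:
    - [0,0,0,0.1]
    - [0,0,0,0.2]
    - [0,0,0,0.3]

```text
time: 10.75
tcp_pos: [571.6, -9.1, 39.7]
ee_rot: [0.471, 0.882, -0.001, 0.0]
force: [1.8, 1.4, 1.4]
grip_width: 11.3
```

```bash
python3 st.py
```

```text
10.75 [571.6  -9.1  39.7] ang 2.16 F [1.8 1.4 1.4] M [ 0.417 -0.294  0.296] q [ 0.4   0.63 -0.62  1.92  0.52  0.76  0.07] w 11.3
```

Call:
play_rows:
  targets:
    - [0,0,0,0.08]
    - [0,0,0,0.16]

```text
time: 10.95
tcp_pos: [571.4, -9.1, 39.7]
ee_rot: [0.54, 0.842, -0.001, 0.0]
force: [0.4, 1.6, 1.4]
grip_width: 11.6
```

```bash
python3 st.py
```

```text
10.95 [571.4  -9.1  39.7] ang 2.001 F [0.4 1.6 1.4] M [ 0.389 -0.22   0.259] q [ 0.37  0.62 -0.58  1.92  0.49  0.75 -0.06] w 11.6
```

Call:
play_rows:
  targets:
    - [0,0,0,0.05]
    - [0,0,0,0.1]

```text
time: 11.15
tcp_pos: [571.4, -9.1, 39.7]
ee_rot: [0.581, 0.814, -0.001, 0.0]
force: [0.7, 1.4, 1.6]
grip_width: 11.9
```

```bash
python3 st.py
```

```text
11.15 [571.4  -9.1  39.7] ang 1.902 F [0.7 1.4 1.6] M [ 0.329 -0.142  0.284] q [ 0.36  0.61 -0.55  1.92  0.47  0.74 -0.14] w 11.9
```

Call:
play_rows:
  targets:
    - [0,0,0,0.05]
    - [0,0,0,0.1]

```text
time: 11.35
tcp_pos: [571.3, -9.2, 39.7]
ee_rot: [0.621, 0.784, -0.001, 0.0]
force: [0.6, 1.3, 0.7]
grip_width: 11.8
```

```bash
python3 st.py
```

```text
11.35 [571.3  -9.2  39.7] ang 1.802 F [0.6 1.3 0.7] M [ 0.341 -0.175  0.284] q [ 0.34  0.61 -0.53  1.92  0.45  0.73 -0.22] w 11.8
```

Call:
play_rows:
  targets:
    - [0,0,0,0.05]
    - [0,0,0,0.1]

```text
time: 11.55
tcp_pos: [571.2, -9.2, 39.7]
ee_rot: [0.659, 0.752, -0.001, 0.0]
force: [0.6, 2.1, 2.6]
grip_width: 11.8
```

```bash
python3 st.py
```

```text
11.55 [571.2  -9.2  39.7] ang 1.702 F [0.6 2.1 2.6] M [ 0.299 -0.108  0.259] q [ 0.32  0.6  -0.5   1.92  0.43  0.72 -0.3 ] w 11.8
```

Call:
play_rows:
  targets:
    - [0,0,0,0.05]
    - [0,0,0,0.1]

```text
time: 11.75
tcp_pos: [571.2, -9.2, 39.7]
ee_rot: [0.696, 0.718, -0.001, 0.0]
force: [0.4, 1.7, 2.8]
grip_width: 11.5
```

```bash
python3 st.py
```

```text
11.75 [571.2  -9.2  39.7] ang 1.602 F [0.4 1.7 2.8] M [ 0.312 -0.053  0.277] q [ 0.3   0.6  -0.48  1.92  0.41  0.72 -0.39] w 11.5
```

Call:
play_rows:
  targets:
    - [0,0,0,0.05]
    - [0,0,0,0.1]

```text
time: 11.95
tcp_pos: [571.0, -9.2, 39.7]
ee_rot: [0.731, 0.682, -0.001, 0.0]
force: [-1.3, 0.8, 2.0]
grip_width: 11.4
```

```bash
python3 st.py
```

```text
11.95 [571.   -9.2  39.7] ang 1.502 F [-1.3  0.8  2. ] M [ 0.314 -0.016  0.307] q [ 0.28  0.59 -0.45  1.93  0.38  0.71 -0.47] w 11.4
```

Call:
play_rows:
  targets:
    - [0,0,0,0.05]
    - [0,0,0,0.1]

```text
time: 12.15
tcp_pos: [571.0, -9.2, 39.7]
ee_rot: [0.764, 0.645, -0.001, 0.0]
force: [0.0, 1.1, 1.1]
grip_width: 11.9
```

```bash
python3 st.py
python3 - <<'E'
from h import *
a=grab('top','t5.png');b=grab('side','s5.png')
f=lambda im,x,y,w,h,s:cv2.resize(im[y:y+h,x:x+w],(w*s,h*s),interpolation=cv2.INTER_CUBIC)
cv2.imwrite('pics/c7.png',np.hstack([f(a,180,155,65,55,6),f(b,260,145,65,55,6)]))
E
```

```text
12.15 [571.   -9.2  39.7] ang 1.402 F [0.  1.1 1.1] M [0.325 0.02  0.283] q [ 0.26  0.59 -0.43  1.93  0.36  0.71 -0.55] w 11.9
```

View pics/c7.png

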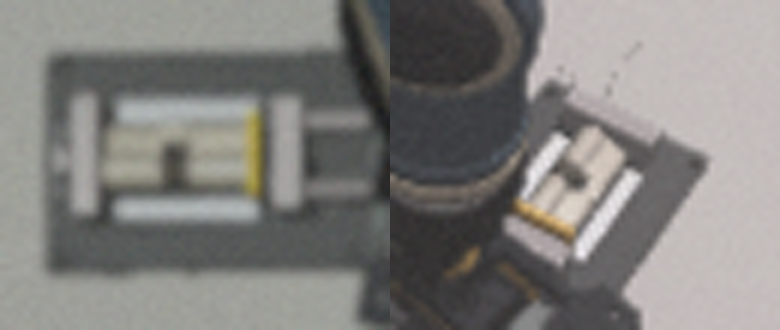

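The pad touches the cylinder, which is almost at the stop (gap about 1 px at crop x≈100). Continuing by small steps.

Call:
play_rows:
  targets:
    - [0,0,0,0.05]
    - [0,0,0,0.1]

```text
time: 12.45
tcp_pos: [570.9, -9.2, 39.6]
ee_rot: [0.795, 0.606, -0.001, -0.0]
force: [-2.2, 1.4, 4.4]
grip_width: 11.6
```

```bash
python3 st.py
```

```text
12.45 [570.9  -9.2  39.6] ang 1.303 F [-2.2  1.4  4.4] M [0.227 0.237 0.316] q [ 0.25  0.58 -0.4   1.93  0.34  0.7  -0.63] w 11.6
```

Call:
play_rows:
  targets:
    - [0,0,0,0.05]
    - [0,0,0,0.1]

```text
time: 12.65
tcp_pos: [570.8, -9.2, 39.6]
ee_rot: [0.824, 0.566, -0.001, 0.0]
force: [-1.5, 1.3, 4.5]
grip_width: 11.6
```

```bash
python3 st.py
```

```text
12.65 [570.8  -9.2  39.6] ang 1.203 F [-1.5  1.3  4.5] M [0.163 0.241 0.424] q [ 0.23  0.58 -0.38  1.93  0.32  0.7  -0.71] w 11.6
```

Call:
play_rows:
  targets:
    - [0,0,0,0.02]

```text
time: 12.75
tcp_pos: [570.8, -9.2, 39.6]
ee_rot: [0.83, 0.558, -0.001, 0.0]
force: [-3.6, 0.4, 5.6]
grip_width: 11.4
```

```bash
python3 st.py
```

```text
12.75 [570.8  -9.2  39.6] ang 1.184 F [-3.6  0.4  5.6] M [0.1   0.459 0.415] q [ 0.22  0.58 -0.37  1.93  0.32  0.7  -0.73] w 11.4
```

Call:
play_rows:
  targets:
    - [0,0,0,0.02]

```text
time: 12.85
tcp_pos: [570.8, -9.2, 39.7]
ee_rot: [0.835, 0.55, -0.001, 0.0]
force: [-2.9, 1.1, 6.4]
grip_width: 11.8
```

```bash
python3 st.py
```

```text
12.85 [570.8  -9.2  39.7] ang 1.164 F [-2.9  1.1  6.4] M [0.206 0.546 0.44 ] q [ 0.22  0.58 -0.37  1.93  0.31  0.69 -0.74] w 11.8
```

Fitted estimate is about 14–15 N. Let go and back out.

Call:
play_rows:
  targets:
    - [0,0,0,0]
    - [0,0,0,0]
    - [0,0,0,0]
    - [0,0,0,0]
    - [0,0,0,0]
  fingers: 0.4

```text
time: 13.35
tcp_pos: [571.6, -9.0, 39.2]
ee_rot: [0.836, 0.549, -0.0, 0.0]
force: [-0.4, -0.4, 0.2]
grip_width: 26.1
```

Call:
play_rows:
  targets:
    - [0,0,-10,0]
    - [0,0,-30,0]
    - [0,0,-60,0]
    - [0,0,-100,0]
    - [0,0,-140,0]
    - [0,0,-140,0]
    - [0,0,-140,0]

```text
time: 14.05
tcp_pos: [572.1, -8.8, 181.0]
ee_rot: [0.836, 0.549, 0.001, 0.001]
force: [-0.6, 0.3, 0.1]
grip_width: 26.3
```

```bash
python3 st.py
```

```text
14.05 [572.1  -8.8 181. ] ang 1.163 F [-0.6  0.3  0.1] M [-0.004 -0.047  0.023] q [ 0.28  0.39 -0.44  1.83  0.2   0.96 -0.65] w 26.3
```

Call:
play_rows:
  targets:
    - [-184,79,0,0]
    - [-184,79,0,0]
    - [-184,79,0,0]
    - [-184,79,0,0]
    - [-184,79,0,0]
    - [-184,79,0,0]
    - [-184,79,0,0]
    - [-184,79,0,0]

```text
time: 14.85
tcp_pos: [571.2, -206.8, 179.0]
ee_rot: [0.835, 0.551, 0.0, -0.001]
force: [0.8, -0.6, 0.7]
grip_width: 26.3
```

```bash
python3 - <<'E'
from h import *
a=grab('top','t6.png');b=grab('side','s6.png')
f=lambda im,x,y,w,h,s:cv2.resize(im[y:y+h,x:x+w],(w*s,h*s),interpolation=cv2.INTER_CUBIC)
cv2.imwrite('pics/c8.png',np.vstack([f(a,180,150,110,62,7)[:,:770],np.hstack([f(b,245,145,75,30,7),np.zeros((210,245,3),np.uint8)])])[:600])
# carrier/pad gap before and after: row-averaged column profile
N=[cv2.imread('pics/t0.png')]; 
def gap(ims):
    im=np.mean([i.astype(float) for i in ims],0)[174:187]
    sat=(im[...,2]-im[...,0]).mean(0); xs=np.arange(215,250); w=np.clip(sat[215:250]-12,0,None); return (w*xs).sum()/w.sum(), im.mean(2).mean(0)[215:250].round().astype(int)
print(gap(N)); print(gap([a]+[cv2.cvtColor(np.asarray(viewer.camera('top')),cv2.COLOR_RGB2BGR) for _ in range(8)]))
E
python3 st.py
```

```text
(np.float64(226.48568832348937), array([ 90,  89,  89,  88,  88,  88,  89,  86,  82,  81,  99, 113, 100,
        75,  86, 121, 144, 148, 147, 133,  98,  79,  86,  91,  92,  92,
        94, 100, 104, 106, 101,  89,  77,  79,  89]))
(np.float64(221.6786648281109), array([155, 155, 155, 155, 154, 154, 149, 130, 103, 118, 156, 169, 166,
       150, 112,  87,  90,  99, 102, 103, 103, 103, 103, 103, 102,  98,
        95, 104, 116, 120, 114, 100,  87,  88, 100]))
15.35 [ 571.1 -209.   179.4] ang 1.163 F [-0.2  0.3  0.3] M [-0.042 -0.104  0.007] q [ 0.56  0.44 -0.38  1.74  0.19  0.99 -0.29] w 26.4
```

View pics/c8.png

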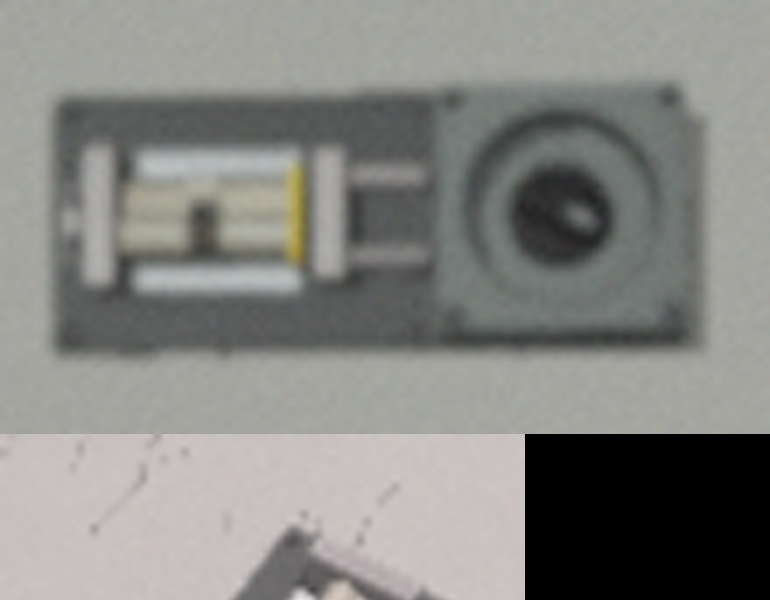

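The cylinder sits between the rails, from the stop (crop x≈118) to the pad (x≈295). From the column profiles the carrier moved about 5.8 px and the pad about 4.8 px. That gives a spring deflection of about 2.6 mm, or roughly 13 N, which agrees with the felt value. Handing in.

```bash
python3 -c "
from h import *
job.close_job()"
```

```text
the job is handed in; nothing more can be done
```

The silver lock cylinder is on the clamp bed between the rails, clamped with about 14 N by feel, and the job is handed in. I laid it centred between pad and end stop and let go. I then turned the knob about 1.6 rad clockwise in one grip, released it and withdrew the arm.

**Clamping force:** the turning moment rose from about 0.28 N m when free to 0.42–0.44 N m, which fits about 14 N. The single readings scattered: projected to the final angle, they gave 10 to 16 N. In the top picture the pad springs look compressed by about 2.6 mm, which is about 13 N and agrees within that coarse measure.

**Last checks:** the final picture shows the cylinder straight between the rails, against the end stop and the pad. The robot was clear, with force and moment near zero. I did not re-measure the caliper, screwdriver or tape roll. The screwdriver's tip lay against the cylinder when I picked it up, so it may have shifted slightly.

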